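Find the rocking pan lid on the butcher's seasoning rail and press it home

ROBOT

A 6-joint arm with a two-finger parallel gripper is mounted at the origin on the work surface. World frame = base frame: x ahead of the robot, y to its left, z up, the work surface at z = 0. Lengths are in m, angles in rad, forces in N, time in s.
With the tool pointing down it reaches from about 0.3 to 0.775 m from the base axis. Payload 14.6 kg.
Tool frame: the origin (TCP) lies on the centre line of the jaws, within the pads' length; the fingertips stand 19 mm ahead of it and the grasp point (between the pads) is the TCP; z points along the fingers, y is the direction in which the jaws open and shut (so a half turn about z gives the same grasp; the last joint's range is limited). The gripper opens to 94 mm and grips with 3 to 60 N. Pads are 16 mm wide; open, the fingers measure 119 mm over their backs; the gripper's body (75 mm by 177 mm) begins 78 mm behind the grasp point.
Start: joints at [-1.18, 0.3, 1.521, -0, 1.321, -0.067], TCP at [0.243, -0.493, 0.224] pointing down, gripper open.
Joint ranges: [-3.03, 3.03], [-0.79, 2.21], [0.23, 2.52], [-1.04, 4.18], [0, 3.07], [-2.55, 2.55]. Speed limits (rad/s): [2.22, 2.22, 2.57, 3.14, 3.14, 3.14].

INTERFACE

Orientations are given as [roll, pitch, yaw] about the fixed x, y, z axes, in that order (R = Rz(yaw) Ry(pitch) Rx(roll)).
In Python, from station import ctrl gives the robot as it stands. The module is installed in compiled form; this text tells all that it offers.
- The arm moves only by the shell command python3 -m creep 'ROWS' [FORCE]. ROWS is a JSON object of lists of equal length, an entry for each row: "translation": the shift along the world's x, y, z in mm, a list of three; "yaw": the turn about the world's z in rad; "gripper": the closure in counts, from 0 (fully open) to 255 (shut). A call has 1 to 5 rows; each row is the pose to reach, as a shift and turn from the pose measured when the call began; what a row does not reach only later rows make up. A row lasts 1/12 s, in which the tool goes at most 41.7 mm and 7.16 degrees, less where a joint would pass 70% of its speed; a pose out of reach is approached as far as the arm can. A call with a gripper value outside its range is refused whole. The fingers move at their own pace and stop on an object; FORCE is the grip in N (left out, the last holds). Time passes only in rows, so rows that repeat a pose let the fingers close. It gives the time, the measured TCP pose, the force and the opening at its end, in the units of the state.
- ctrl.get_obs(): the state, without advancing time (a new reading comes with each control period).
- ctrl.camera(name): name is "scene" or "top" or "wrist"; returns a dict with "pixels" (480x640x3 uint8, red, green, blue), "depth" (480x640 float32, m along the optical axis (not along the pixel's ray), 0 where there is no reading), "fx", "fy", "cx", "cy" (pixels), "dist" ([k1, k2, p1, p2, k3] as OpenCV has them; the pictures are not rectified), "R" (3x3) and "t" (3): a world point X has camera coordinates R X + t; the wrist camera has in their place "tool_from_camera" (4x4, takes a point from camera to tool coordinates, whose origin is the TCP and whose axes are the flange's). Camera axes: x right, y down, z forward; pixel columns grow to the right and rows downward; lengths in m; the calibration is good to about 2 mm. A picture is of the moment at which its call begins: read the wrist's pose just before it.
- ctrl.hand_in(): hands the job in, once; it reports no verdict.
The state is a dict: "time_s": time; "qpos": joint angles; "joint_vel": joint speeds; "tau": joint torques, N m; "ee_pos": TCP position; "eef_rot": TCP orientation; "force": force on the tool from outside, world axes, zero at the start; "moment": the same for the moment, N m; "grip_width": finger opening in m.
Only numpy, scipy, OpenCV 4.12 (cv2) and the standard library are available. Lean on these libraries where they do the work, as an engineer would, in place of code of your own. Each camera call takes 0.05 s, during which the arm holds its last target. There are 200 camera calls.

TASK

One of the four pan lids on the seasoning rail is not seated and rocks when its front edge (the edge towards the robot) is pressed. With the fingertips, press the lids on their front edges until you have found and rocked the loose one, then push down on the knob of that lid alone until it sits flush and firm like the others. Do not push the knob of a lid that sits firm, do not lift any lid, leave everything else where it stands, and finish with the hand clear.

Things in the scene. Friction and masses are not known exactly. Their poses are not given: they have to be found in the camera images.
- rail_deck (a point): Centre of the top face (deck) of the seasoning rail, a fixed steel housing 240 mm deep (x), 660 wide (y), 80 high, with a 12 mm upstand along its back. x points away from the robot, y along the row to the robot's left, z up. Lids 1 to 4 are centred on its y axis at y = +232.5, +77.5, -77.5, -232.5 mm. Seated lids lie flush and firm on the deck.
- lid_1: Lid 1 of four identical loose pan lids, counted from the robot's left: aluminium plate 160 (x) x 108 (y) x 4 mm, 0.2 to 0.33 kg, black knob 26 mm across, 22 tall in the middle. Origin: centre of the plate's underside, at deck height when seated; x to the back, z up. A plug below keeps it from sliding over 3 mm. Any of the four may be the loose one.
- lid_1_front (a point): Point on top of lid_1's plate, 65 mm in front of its middle, 15 mm from its front edge: press here to try it. A loose lid lies over a stiff hidden bar (along y, 10 mm in front of the middle, 5 mm up): front edge 9 mm up, middle 4.5. Pressed here with under 1 N it tips: front edge to the deck, back edge 11 mm up, middle 5.5. It tips back when let go.
- lid_1_knob (a point): Centre of the top of lid_1's knob, 26 mm above the plate's underside. On the loose lid, 15 to 20 N straight down here pushes the hidden bar down for good and the lid then lies flush; pressing its front point, up to 20 N, only rocks it.
- lid_2: Lid 2 of four identical loose pan lids, counted from the robot's left: aluminium plate 160 (x) x 108 (y) x 4 mm, 0.2 to 0.33 kg, black knob 26 mm across, 22 tall in the middle. Origin: centre of the plate's underside, at deck height when seated; x to the back, z up. A plug below keeps it from sliding over 3 mm. Any of the four may be the loose one.
- lid_2_front (a point): Point on top of lid_2's plate, 65 mm in front of its middle, 15 mm from its front edge: press here to try it. A loose lid lies over a stiff hidden bar (along y, 10 mm in front of the middle, 5 mm up): front edge 9 mm up, middle 4.5. Pressed here with under 1 N it tips: front edge to the deck, back edge 11 mm up, middle 5.5. It tips back when let go.
- lid_2_knob (a point): Centre of the top of lid_2's knob, 26 mm above the plate's underside. On the loose lid, 15 to 20 N straight down here pushes the hidden bar down for good and the lid then lies flush; pressing its front point, up to 20 N, only rocks it.
- lid_3: Lid 3 of four identical loose pan lids, counted from the robot's left: aluminium plate 160 (x) x 108 (y) x 4 mm, 0.2 to 0.33 kg, black knob 26 mm across, 22 tall in the middle. Origin: centre of the plate's underside, at deck height when seated; x to the back, z up. A plug below keeps it from sliding over 3 mm. Any of the four may be the loose one.
- lid_3_front (a point): Point on top of lid_3's plate, 65 mm in front of its middle, 15 mm from its front edge: press here to try it. A loose lid lies over a stiff hidden bar (along y, 10 mm in front of the middle, 5 mm up): front edge 9 mm up, middle 4.5. Pressed here with under 1 N it tips: front edge to the deck, back edge 11 mm up, middle 5.5. It tips back when let go.
- lid_3_knob (a point): Centre of the top of lid_3's knob, 26 mm above the plate's underside. On the loose lid, 15 to 20 N straight down here pushes the hidden bar down for good and the lid then lies flush; pressing its front point, up to 20 N, only rocks it.
- lid_4: Lid 4 of four identical loose pan lids, counted from the robot's left: aluminium plate 160 (x) x 108 (y) x 4 mm, 0.2 to 0.33 kg, black knob 26 mm across, 22 tall in the middle. Origin: centre of the plate's underside, at deck height when seated; x to the back, z up. A plug below keeps it from sliding over 3 mm. Any of the four may be the loose one.
- lid_4_front (a point): Point on top of lid_4's plate, 65 mm in front of its middle, 15 mm from its front edge: press here to try it. A loose lid lies over a stiff hidden bar (along y, 10 mm in front of the middle, 5 mm up): front edge 9 mm up, middle 4.5. Pressed here with under 1 N it tips: front edge to the deck, back edge 11 mm up, middle 5.5. It tips back when let go.
- lid_4_knob (a point): Centre of the top of lid_4's knob, 26 mm above the plate's underside. On the loose lid, 15 to 20 N straight down here pushes the hidden bar down for good and the lid then lies flush; pressing its front point, up to 20 N, only rocks it.
- shaker_a: Steel seasoning shaker 34 mm across, 62 mm tall, on the rail between lid_1 and lid_2; origin at its underside; leave it alone.
- shaker_b: Steel seasoning shaker 34 mm across, 62 mm tall, on the rail between lid_3 and lid_4; origin at its underside; leave it alone.
- bowl: Steel bowl 110 mm across, 50 mm tall, on the counter to the robot's left; origin at its underside; leave it alone.
- jar: Amber glass jar 68 mm across, 100 mm tall, on the counter to the left; origin at its underside; leave it alone.
- oil: Green bottle 60 mm across, 190 mm tall, on the counter to the right; origin at its underside; leave it alone.
- scraper: Spatula lying on the counter to the right; origin at its underside; leave it alone.
- weight: Brass scale weight 48 mm across, 62 mm tall, on the counter to the right; origin at its underside; leave it alone.
Mind the look-alikes: they are no part of the job. Leave any orange look-alike of the lid_2 alone.

How it is judged:
On the way, in this order (a step that is already met when the one before it is completed fails the run):
1. the loose lid is pressed on its plate with its front edge rocked down and its back edge up (((contact force between the fingers and lid_1_c0 above 0.8 N and height (world z) of lid_1 above 0.083 m and z of lid_1_front in the frame of rail_deck below 0.0065 m) or (contact force between the fingers and lid_2_c0 above 0.8 N and height (world z) of lid_2 above 0.083 m and z of lid_2_front in the frame of rail_deck below 0.0065 m) or (contact force between the fingers and lid_3_c0 above 0.8 N and height (world z) of lid_3 above 0.083 m and z of lid_3_front in the frame of rail_deck below 0.0065 m) or (contact force between the fingers and lid_4_c0 above 0.8 N and height (world z) of lid_4 above 0.083 m and z of lid_4_front in the frame of rail_deck below 0.0065 m))), for 0.1 s.
2. all four lids sit flush (height (world z) of each of lid_1, lid_2, lid_3, lid_4 below 0.0818 m and angle between each of lid_1, lid_2, lid_3, lid_4's own z axis and vertical below 0.015 rad), for 0.2 s.
At the end, for the whole second after the job is handed in: All four lids lie flush: each plate's underside within 1.8 mm of deck height and level within 0.015 rad, at rest; the bystanders are within 30 mm of where they stood (all of step 2 and linear speed of each of lid_1, lid_2, lid_3, lid_4 below 0.01 m/s and distance of each of shaker_a, shaker_b, bowl, jar, oil, scraper, weight from where it was at the start of the episode below 0.03 m); the robot touches nothing.
It fails at once if the knob of a firm lid is pushed (over 2 N) while another lid is still loose ((contact force between the fingers and lid_1_c2 above 2 N and height (world z) of any of lid_2, lid_3, lid_4 above 0.083 m) or (contact force between the fingers and lid_2_c2 above 2 N and height (world z) of any of lid_1, lid_3, lid_4 above 0.083 m) or (contact force between the fingers and lid_3_c2 above 2 N and height (world z) of any of lid_1, lid_2, lid_4 above 0.083 m) or (contact force between the fingers and lid_4_c2 above 2 N and height (world z) of any of lid_1, lid_2, lid_3 above 0.083 m)).
It fails at once if a lid is lifted (its middle more than 18 mm above the deck, or tipped more than 0.2 rad) (height (world z) of any of lid_1, lid_2, lid_3, lid_4 above 0.098 m or angle between any of lid_1, lid_2, lid_3, lid_4's own z axis and vertical above 0.2 rad).
It fails at once if a bystander is moved more than 30 mm or lifted (distance of any of shaker_a, shaker_b, bowl, jar, oil, scraper, weight from where it was at the start of the episode above 0.03 m).
It also fails if it takes over 48 s, if anything falls off the work surface, if the arm or the gripper's body presses on something with over 40 N, if the wrist force passes 120 N, or if a joint passes its speed limit or range.

## Working session

There is one attempt and no reset: what is moved stays moved. The work goes in short steps, Python scripts to look and compute and a shell command to move; the robot and the scene stay as the last step left them, time stands still between calls to the robot, and variables do not carry over. Pictures are saved under pics/ and viewed, about 8 in all and at most 12, crops included, and the job is handed in when it is done.

```bash
mkdir -p pics
python3 - <<'E'
from station import ctrl
import cv2,numpy as np,pickle
o=ctrl.get_obs();print(o)
for n in("scene","top"):
    c=ctrl.camera(n);pickle.dump(c,open(n+".pkl","wb"))
    cv2.imwrite(f"pics/{n}0.png",c["pixels"][:,:,::-1]);print(n,c["fx"],c["dist"],c["R"],c["t"])
E
```

```text
{'time_s': 0.0, 'qpos': array([-1.17959023e+00,  3.00478442e-01,  1.52159789e+00, -3.75898745e-06,
        1.32065641e+00, -6.66287643e-02]), 'joint_vel': array([ 0.00027052,  0.00082193, -0.00013083,  0.00168868,  0.0013213 ,
        0.0001057 ]), 'tau': array([ 2.43928662e-03, -5.31801689e+01, -3.52733517e+01,  7.08929077e-02,
        2.44234217e-02, -7.37273103e-05]), 'ee_pos': array([ 0.24299561, -0.49314546,  0.22387517]), 'eef_rot': array([-3.14045486e+00, -7.22731658e-05,  4.57835753e-01]), 'force': array([-0.07997246,  0.85645581, -0.07708926]), 'moment': array([0.02194203, 0.01350943, 0.06124822]), 'grip_width': 0.09399723365655582}
scene 508.2933369604788 [0.01115684 0.         0.         0.         0.        ] [[-0.57113764  0.82077829  0.01117124]
 [ 0.54035377  0.38617959 -0.74758487]
 [-0.61791553 -0.42093743 -0.66407234]] [ 0.32598524 -0.22756689  1.78806557]
top 530.9133629265706 [0.03499669 0.         0.         0.         0.        ] [[ 0.01858534 -0.99945665  0.02722101]
 [-0.98625084 -0.0227976  -0.16367516]
 [ 0.1642068  -0.02380479 -0.98613866]] [-0.02529336  0.5823443   1.31682478]
```

View pics/top0.png

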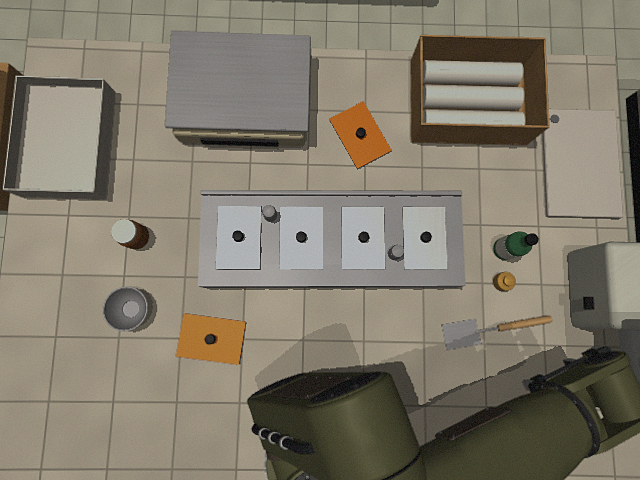

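View pics/scene0.png

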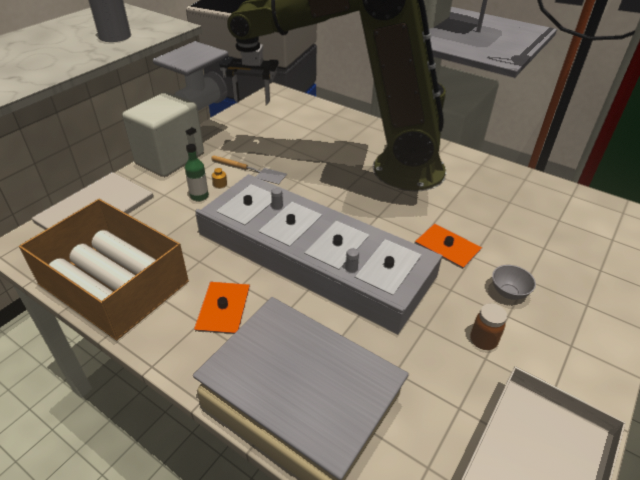

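The top view shows four pale lids, with knobs at (238,237), (301,237), (363,237) and (426,237). The shakers are at (269,213) and (397,252). The orange look-alikes at (361,133) and (210,339) lie off the rail and are left alone. Next I measure the knobs, plates and deck.

```bash
cat > h.py <<'E'
import cv2,numpy as np
def ray(c,uv,z):
    K=np.array([[c["fx"],0,c["cx"]],[0,c["fy"],c["cy"]],[0,0,1]])
    n=cv2.undistortPoints(np.array(uv,float).reshape(-1,1,2),K,np.array(c["dist"]))[:,0]
    R,t=c["R"],c["t"]; d=np.c_[n,np.ones(len(n))]@R; o=-R.T@t
    return o+d*((z-o[2])/d[:,2])[:,None]
def depthpts(c,u,v):
    K=np.array([[c["fx"],0,c["cx"]],[0,c["fy"],c["cy"]],[0,0,1]])
    n=cv2.undistortPoints(np.c_[u,v].astype(float).reshape(-1,1,2),K,np.array(c["dist"]))[:,0]
    return (np.c_[n,np.ones(len(n))]*c["depth"][v,u][:,None]-c["t"])@c["R"]
E
python3 - <<'E'
import pickle;from h import *
c=pickle.load(open("top.pkl","rb"));im=c["pixels"].astype(int)
sub=np.zeros(im.shape[:2],bool);sub[196:285,203:462]=1
lum=im.sum(2)/3
print(lum[265,240],lum[280,300])
k=(sub&(lum<45)).astype(np.uint8)
n,_,s,ce=cv2.connectedComponentsWithStats(k)
for i in range(1,n):
    if s[i,4]>30: print("knob",s[i],ce[i],ray(c,[ce[i]],.1)[0].round(4))
m=(sub&(lum>195)).astype(np.uint8)
m=cv2.morphologyEx(m,cv2.MORPH_OPEN,np.ones((5,5)))
n,l,s,ce=cv2.connectedComponentsWithStats(m)
for i in range(1,n):
    if s[i,4]>500:
        r=cv2.minAreaRect(cv2.findContours((l==i).astype(np.uint8),0,1)[0][0])
        co=ray(c,cv2.boxPoints(r),.084);ctr=ray(c,[r[0]],.084)[0]
        print("plate",s[i],ctr.round(4),co[:,:2].round(3).tolist())
        v,u=np.nonzero(l==i);P=depthpts(c,u,v);P=P[P[:,2]<.1]
        A=np.c_[P[:,:2]-ctr[:2],np.ones(len(P))];print(" planefit slope x,y, z0",np.linalg.lstsq(A,P[:,2],rcond=None)[0].round(4))
E
```

```text
176.0 154.33333333333334
knob [233 231  11  11  72] [237.91666667 235.59722222] [0.5465 0.205  0.1   ]
knob [296 232  11  11  55] [301.32727273 235.98181818] [0.549  0.0498 0.1   ]
knob [359 232  10  11  71] [363.70422535 236.45070423] [ 0.5513 -0.1041  0.1   ]
knob [421 232  11  11  78] [425.84615385 236.64102564] [ 0.5543 -0.2581  0.1   ]
```

Run:
```python
import pickle;from h import *
c=pickle.load(open("top.pkl","rb"));R,t=c["R"],c["t"]
print("cam",-R.T@t, (c["pixels"][200:285:12,240].sum(1)/3).astype(int))
kn=np.array([[.5465,.205],[.549,.0498],[.5513,-.1041],[.5543,-.2581]])
vv,uu=np.mgrid[185:295,195:470];P=depthpts(c,uu.ravel(),vv.ravel())
a=.0168;ex=np.array([np.cos(a),np.sin(a)]);ey=np.array([-ex[1],ex[0]])
for i,k in enumerate(kn):
    x=(P[:,:2]-k)@ex;y=(P[:,:2]-k)@ey
    m=(abs(x)<.07)&(abs(y)<.045)&(x**2+y**2>.025**2)&(P[:,2]<.098)
    A=np.c_[x[m],y[m],np.ones(m.sum())];s,*_=np.linalg.lstsq(A,P[m,2],rcond=None)
    kk=(x**2+y**2<.007**2);e=(abs(y)<.04)&(x>-.108)&(x<-.09)
    print(i+1,m.sum(),s.round(4),"std",(P[m,2]-A@s).std().round(4),"knob z",np.median(P[kk,2]).round(4),"deck",np.median(P[e,2]).round(4))
im=cv2.resize(c["pixels"][180:300,190:475],None,fx=2.8,fy=2.8,interpolation=cv2.INTER_CUBIC);cv2.imwrite("pics/crop.png",im[:,:,::-1])
```

```text
cam [0.35857605 0.01934316 1.39457563] [146 175 178  41 177 178 155 158]
1 1712 [-0.0542  0.0004  0.0872] std 0.0026 knob z 0.109 deck 0.0789
2 1689 [ 0.0021 -0.      0.0827] std 0.0027 knob z 0.104 deck 0.0784
3 1663 [0.0055 0.0001 0.0827] std 0.0028 knob z 0.1041 deck 0.0784
4 1662 [-0.0023 -0.0023  0.0826] std 0.0026 knob z 0.1046 deck 0.0786
```

View pics/crop.png

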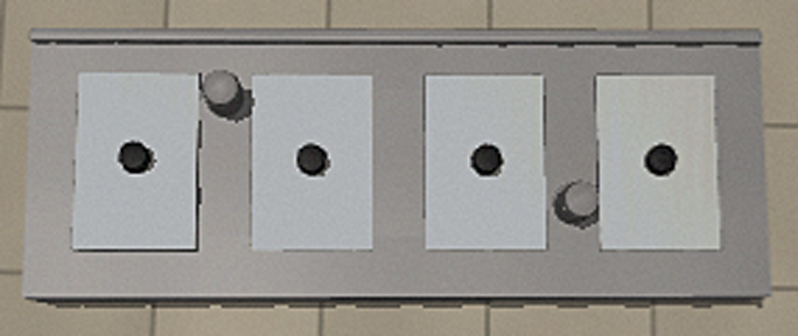

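Lid 1 is the loose one: its fitted slope is -0.054 (front up) and its knob is about 4.5 mm higher than the others, while lids 2–4 are level. I will try it first by pressing its front point at about (0.481, 0.203), then push its knob at about (0.546, 0.2045). I close the fingers on the way.

```bash
python3 -m creep '{"translation":[[12,36,0],[24,72,0],[36,108,0],[48,144,0],[60,180,0]],"yaw":[0,0,0,0,0],"gripper":[255,255,255,255,255]}' 10; python3 -m creep '{"translation":[[13,36,0],[26,72,0],[39,108,0],[52,144,0],[65,180,0]],"yaw":[0,0,0,0,0],"gripper":[255,255,255,255,255]}'; python3 -m creep '{"translation":[[13,36,0],[26,72,0],[39,108,0],[52,144,0],[65,180,0]],"yaw":[0,0,0,0,0],"gripper":[255,255,255,255,255]}'
```

```text
time_s: 0.52
ee_pos: [0.303, -0.3114, 0.2236]
eef_rot: [-3.14, -0.0, 0.457]
force: [1.2, 1.4, 0.5]
grip_width: 0.0642
time_s: 0.93
ee_pos: [0.368, -0.1295, 0.2237]
eef_rot: [-3.14, -0.0, 0.457]
force: [0.1, -0.3, -0.1]
grip_width: 0.0311
time_s: 1.35
ee_pos: [0.4331, 0.0525, 0.2236]
eef_rot: [-3.14, -0.0, 0.457]
force: [0.4, -1.5, 0.1]
grip_width: 0.0007
```

```bash
python3 -m creep '{"translation":[[12,38,0],[24,76,0],[36,114,0],[48,150,0],[48,150,0]],"yaw":[0,0,0,0,0],"gripper":[255,255,255,255,255]}'; python3 -m creep '{"translation":[[0,0,-30],[0,0,-60],[0,0,-90],[0,0,-97],[0,0,-97]],"yaw":[0,0,0,0,0],"gripper":[255,255,255,255,255]}'
python3 - <<'E'
from station import ctrl
import cv2,pickle
c=ctrl.camera("scene");pickle.dump(c,open("scene.pkl","wb"))
im=cv2.resize(c["pixels"][170:330,180:450],None,fx=2.9,fy=2.9);cv2.imwrite("pics/s1.png",im[:,:,::-1]);print(ctrl.get_obs()["ee_pos"],ctrl.get_obs()["force"])
E
```

```text
time_s: 1.77
ee_pos: [0.4816, 0.2072, 0.2228]
eef_rot: [-3.139, 0.0, 0.461]
force: [-0.0, -0.1, 0.1]
grip_width: 0.0004
time_s: 2.18
ee_pos: [0.4807, 0.2066, 0.1242]
eef_rot: [-3.139, 0.004, 0.461]
force: [-1.0, 0.8, 0.4]
grip_width: 0.0006
[0.48166078 0.20694892 0.12611493] [0.0772368  0.32790142 0.69798346]
```

View pics/s1.png

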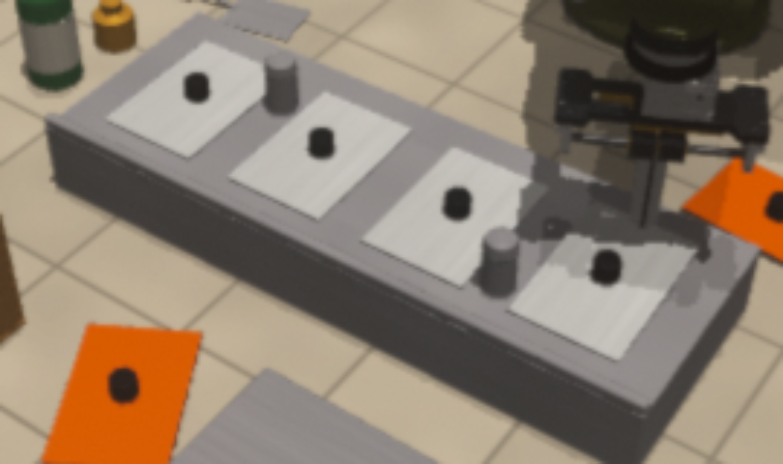

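The closed fingers, at crop (645,215), stand just above the front part of lid 1 and well clear of its knob at (606,268). I press slowly.

```bash
python3 -m creep '{"translation":[[0,0,-4],[0,0,-8],[0,0,-12],[0,0,-15],[0,0,-15]],"yaw":[0,0,0,0,0],"gripper":[255,255,255,255,255]}'; python3 -m creep '{"translation":[[0,0,-2],[0,0,-4],[0,0,-6],[0,0,-8],[0,0,-8]],"yaw":[0,0,0,0,0],"gripper":[255,255,255,255,255]}'
```

```text
time_s: 2.65
ee_pos: [0.4815, 0.2069, 0.1108]
eef_rot: [-3.139, 0.002, 0.461]
force: [0.4, -0.0, 0.4]
grip_width: 0.0002
time_s: 3.07
ee_pos: [0.4818, 0.207, 0.1041]
eef_rot: [-3.139, 0.001, 0.461]
force: [-6.8, -2.5, 15.5]
grip_width: 0.0005
```

```bash
python3 -m creep '{"translation":[[0,0,0.5],[0,0,0.5],[0,0,0.5]],"yaw":[0,0,0],"gripper":[255,255,255]}'
cat > fit.py <<'E'
import sys;from h import *
from station import ctrl
def fit(n):
    c=ctrl.camera(n);kn=np.array([[.546,.2045],[.549,.0498],[.5513,-.1041],[.5543,-.2581]])
    vv,uu=np.mgrid[150:340,180:470];P=depthpts(c,uu.ravel(),vv.ravel())
    for i,k in enumerate(kn):
        x,y=(P[:,:2]-k).T
        m=(abs(x)<.07)&(abs(y)<.045)&(x**2+y**2>.025**2)&(P[:,2]<.1)&(P[:,2]>.07)
        if n=="scene": m&=(x>-.02)
        A=np.c_[x[m],y[m],np.ones(m.sum())];s,*_=np.linalg.lstsq(A,P[m,2],rcond=None)
        kk=x**2+y**2<.007**2;print(n,i+1,m.sum(),s.round(4),"knob",np.median(P[kk,2]).round(4) if kk.any() else None)
    return c
if __name__=="__main__":
    for n in sys.argv[1:]: fit(n)
E
python3 fit.py scene
```

```text
time_s: 3.32
ee_pos: [0.4818, 0.207, 0.1045]
eef_rot: [-3.14, 0.001, 0.461]
force: [0.2, -0.4, 0.1]
grip_width: 0.0006
scene 1 679 [0.0439 0.0018 0.0879] knob 0.1092
scene 2 587 [0.0018 0.0003 0.0838] knob 0.1057
scene 3 519 [-0.0035  0.0046  0.084 ] knob 0.1053
scene 4 455 [ 0.0013 -0.0016  0.084 ] knob 0.1063
```

The lid has tipped (slope +0.044, back edge up), but my small retreat unloaded the contact. I press again and hold so the rock registers clearly.

```bash
python3 -m creep '{"translation":[[0,0,-0.8],[0,0,-0.8],[0,0,-0.8],[0,0,-0.8],[0,0,-0.8]],"yaw":[0,0,0,0,0],"gripper":[255,255,255,255,255]}'; python3 fit.py scene|head -1
```

```text
time_s: 3.78
ee_pos: [0.4819, 0.207, 0.1042]
eef_rot: [-3.14, 0.0, 0.461]
force: [-3.8, -1.8, 9.7]
grip_width: 0.0004
scene 1 676 [ 0.0416 -0.      0.0881] knob 0.1094
```

Rock confirmed: 9.7 N, fingertip at deck+5 mm, back edge up. Now I lift and go over lid 1's knob.

```bash
python3 -m creep '{"translation":[[0,0,20],[0,0,40],[0,0,45],[30,-1,45],[64,-2,45]],"yaw":[0,0,0,0,0],"gripper":[255,255,255,255,255]}'; python3 -m creep '{"translation":[[0,0,0],[0,0,0]],"yaw":[0,0],"gripper":[255,255]}'
python3 - <<'E'
from fit import *
c=fit("scene");o=ctrl.get_obs();print(o["ee_pos"])
im=cv2.resize(c["pixels"][190:310,290:450],None,fx=4,fy=4);cv2.imwrite("pics/s2.png",im[:,:,::-1])
E
```

```text
time_s: 4.25
ee_pos: [0.5461, 0.2053, 0.1495]
eef_rot: [-3.14, -0.001, 0.462]
force: [0.2, 0.7, 0.2]
grip_width: 0.0004
time_s: 4.42
ee_pos: [0.5465, 0.205, 0.148]
eef_rot: [-3.139, 0.001, 0.461]
force: [-0.9, 0.4, -0.9]
grip_width: 0.0005
scene 1 725 [-0.0401  0.0012  0.0869] knob 0.1125
scene 2 603 [-0.0022 -0.0027  0.084 ] knob 0.105
scene 3 524 [0.0008 0.0037 0.0838] knob 0.1062
scene 4 459 [-0.0015 -0.001   0.0838] knob 0.1066
[0.54566371 0.20518844 0.14821322]
```

View pics/s2.png

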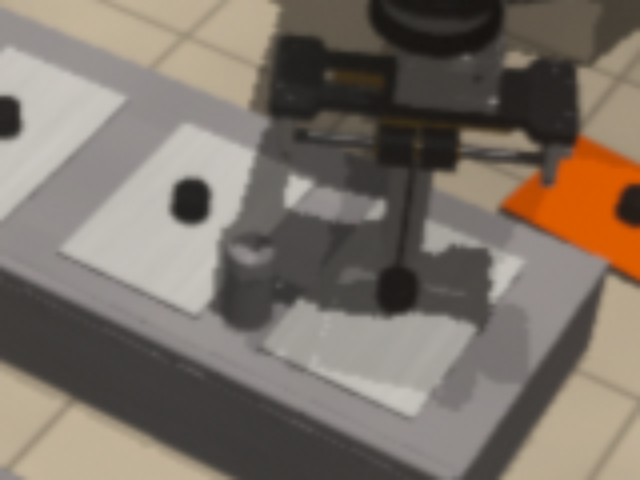

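Lid 1 has tipped back (slope -0.040). The fingers, at crop x≈408, are centred over its knob at (397,288). I push down in small steps.

```bash
python3 -m creep '{"translation":[[0,0,-8],[0,0,-14],[0,0,-17],[0,0,-17],[0,0,-17]],"yaw":[0,0,0,0,0],"gripper":[255,255,255,255,255]}'; python3 -m creep '{"translation":[[0,0,-1],[0,0,-2],[0,0,-3],[0,0,-3],[0,0,-3]],"yaw":[0,0,0,0,0],"gripper":[255,255,255,255,255]}'
```

```text
time_s: 4.88
ee_pos: [0.5454, 0.2053, 0.1311]
eef_rot: [-3.139, 0.001, 0.462]
force: [-0.3, -0.3, -0.1]
grip_width: 0.0006
time_s: 5.3
ee_pos: [0.5454, 0.2053, 0.1284]
eef_rot: [-3.139, 0.001, 0.462]
force: [-1.3, 0.4, 2.0]
grip_width: 0.0004
```

```bash
python3 -m creep '{"translation":[[0,0,-1],[0,0,-2],[0,0,-3],[0,0,-3],[0,0,-3]],"yaw":[0,0,0,0,0],"gripper":[255,255,255,255,255]}'
```

```text
time_s: 5.72
ee_pos: [0.5449, 0.2053, 0.1262]
eef_rot: [-3.139, 0.002, 0.462]
force: [-10.2, -1.6, 12.4]
grip_width: 0.0008
```

```bash
python3 -m creep '{"translation":[[0,0,-0.7],[0,0,-1.4],[0,0,-2],[0,0,-2],[0,0,-2]],"yaw":[0,0,0,0,0],"gripper":[255,255,255,255,255]}';python3 fit.py scene
```

```text
time_s: 6.13
ee_pos: [0.5445, 0.2054, 0.1252]
eef_rot: [-3.139, 0.003, 0.462]
force: [-9.2, -3.4, 14.8]
grip_width: 0.0002
scene 1 690 [-0.003  -0.0003  0.0841] knob 0.411
scene 2 588 [ 0.0024 -0.0004  0.0838] knob 0.1069
scene 3 520 [0.0037 0.001  0.0839] knob 0.1068
scene 4 450 [-0.0019 -0.0013  0.084 ] knob 0.1064
```

The lid looks flush. One firmer push, then I withdraw and check it unloaded.

```bash
python3 -m creep '{"translation":[[0,0,-1],[0,0,-2],[0,0,-2],[0,0,-2],[0,0,-2]],"yaw":[0,0,0,0,0],"gripper":[255,255,255,255,255]}'; python3 -m creep '{"translation":[[0,0,10],[0,0,40],[0,0,75],[0,0,100],[0,0,100]],"yaw":[0,0,0,0,0],"gripper":[255,255,255,255,255]}'; python3 -m creep '{"translation":[[-20,-30,0],[-50,-60,0],[-80,-90,0],[-110,-120,0],[-140,-140,0]],"yaw":[0,0,0,0,0],"gripper":[255,255,255,255,255]}';python3 -m creep '{"translation":[[0,-30,0],[0,-60,0],[0,-60,0]],"yaw":[0,0,0],"gripper":[255,255,255]}'
python3 - <<'E'
from fit import *
fit("scene");c=fit("top");cv2.imwrite("pics/top1.png",c["pixels"][:,:,::-1])
E
```

```text
time_s: 6.6
ee_pos: [0.5446, 0.2054, 0.1252]
eef_rot: [-3.139, 0.002, 0.462]
force: [-10.5, -4.0, 21.6]
grip_width: 0.0005
time_s: 7.02
ee_pos: [0.5461, 0.2058, 0.231]
eef_rot: [-3.14, -0.006, 0.462]
force: [0.5, 0.7, -0.1]
grip_width: 0.0002
time_s: 7.43
ee_pos: [0.4045, 0.0643, 0.2303]
eef_rot: [-3.14, -0.006, 0.462]
force: [0.6, 0.3, -0.1]
grip_width: 0.0001
time_s: 7.68
ee_pos: [0.404, 0.0011, 0.2302]
eef_rot: [-3.141, -0.006, 0.459]
force: [0.7, 0.4, -1.1]
grip_width: 0.0006
scene 1 695 [-0.0016 -0.0021  0.0841] knob 0.1052
scene 2 588 [-0.0012  0.0033  0.0838] knob 0.1051
scene 3 511 [ 0.0041 -0.0001  0.0839] knob 0.1061
scene 4 455 [ 0.0068 -0.0013  0.0836] knob 0.1056
top 1 1709 [ 0.003  -0.0007  0.0827] knob 0.1053
top 2 1658 [-0.003   0.0017  0.0826] knob 0.1049
top 3 1589 [ 0.0017 -0.0045  0.0826] knob 0.1042
top 4 1662 [0.0006 0.0038 0.0828] knob 0.1047
```

View pics/top1.png

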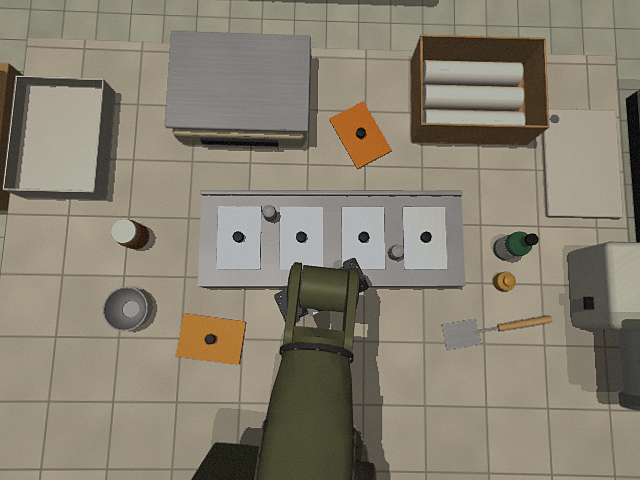

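All four lids measure level and at the same height with the hand away. The shakers at (269,213) and (397,252) and the counter items are where they were. The hand hangs clear in front of the rail, so I hand in.

```bash
python3 -c "
from station import ctrl
o=ctrl.get_obs();print(o['force'],abs(o['joint_vel']).max());print(ctrl.hand_in())"
```

```text
[-0.19320732  0.84861924  0.34810495] 0.04189734460547278
the job is handed in; nothing more can be done
None
```

Lid 1 was the loose one; it now sits flush like the others, and the job is handed in at about 7.8 s of the 48 s. No verdict was reported.

- **Finding it:** The first top view already showed lid 1 front-up with its knob about 4.5 mm higher than the rest. I therefore pressed only lid 1's front edge, and lids 2–4 were judged firm from the images alone.
- **Rocking it:** At about 10–15 N on the front edge, the front went down to the deck and the back edge came up. It tipped back when I let go.
- **Seating it:** I pushed lid 1's knob alone, up to about 22 N, until it stopped 4 mm lower.
- **Last checks (hand away):** In both cameras all four plates are within 0.5 mm of each other in height and within 0.007 rad of level. The bystanders look unmoved, and the hand is clear at z = 0.23 m.
- **Disagreements:** The two cameras differ by about 1 mm in absolute height, which is within their calibration. While the lid was rocked, the camera slope read 0.042–0.044 rad against about 0.07 expected, though the fingertip height showed the front edge fully down. The knob push also showed a sideways force of about 10 N, but the lid did not visibly shift.

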